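# Stand the pocket diary back in the book rack

### The arm

A 6-joint arm with a two-finger parallel gripper is mounted at the origin on the work surface. World frame = base frame: x ahead of the robot, y to its left, z up, the work surface at z = 0. Lengths are in m, angles in rad, forces in N, time in s.
With the tool pointing down it reaches from about 0.275 to 0.875 m from the base axis. Payload 12.5 kg.
Tool frame: the origin (TCP) lies at the centre of the arm's flange, where the gripper is bolted on; the fingertips stand 173 mm ahead of it and the grasp point (between the pads) lies 155 mm ahead of it; z points along the fingers, y is the line along which they close (so a half turn about z gives the same grasp; the last joint's range is limited). The gripper opens to 85 mm and grips with 20 to 120 N. Pads are 22 mm wide; open, the fingers measure 114 mm over their backs; the gripper's body (76 mm by 85 mm) begins 54 mm behind the grasp point. The pads swing forward as they close: fully open they stand 13 mm farther back than shut.
Start: joints at [-1.226, 0.351, 1.652, -0, 1.139, -0.085], TCP at [0.229, -0.5, 0.405] pointing down, gripper open.
Joint ranges: [-2.75, 2.75], [-0.79, 2.1], [0.01, 2.65], [-1.57, 4.71], [0.07, 3.14], [-2.87, 2.87]. Speed limits (rad/s): [2.22, 2.22, 2.79, 3.14, 3.14, 3.14].

### API

Orientations are given as a unit quaternion [x, y, z, w].
In Python, from workcell import sensors, cams, ticket, nets gives the robot as it stands.
- The arm moves only by the tool arm_command, never from a script. Its argument "steps" is a list of rows, each a list of 7 numbers: the shift along the tool's x, y, z in mm, then the turn, a rotation vector about the tool's x, y, z in rad, then the finger opening in mm, from 0 to 85.4. In form: [[tx, ty, tz, wx, wy, wz, jaw], ...]. A call has 1 to 12 rows; each row is the pose to reach, as a shift and turn from the pose commanded when the call began, along the tool's axes at that moment; what a row does not reach only later rows make up. A row lasts 1/8 s, in which the tool goes at most 62.5 mm and 10.7 degrees, less where a joint would pass 70% of its speed; a pose out of reach is approached as far as the arm can. A call with a gripper value outside its range is refused whole. The fingers move at their own pace and stop on an object; "squeeze" is the grip in N (left out, the last holds). Time passes only in rows, so rows that repeat a pose let the fingers close. It gives the time, the measured TCP pose, the force, the opening and the grip force at its end, in the units of the state.
- sensors.sense(): the state, without advancing time (a new reading comes with each control period).
- cams.camera(name): name is "scene" or "top" or "wrist"; returns a dict with "color" (400x640x3 uint8, red, green, blue), "fx", "fy", "cx", "cy" (pixels), "rvec" (rotation vector, rad) and "tvec" (3), from world to camera coordinates, as OpenCV has them. Camera axes: x right, y down, z forward; pixel columns grow to the right and rows downward; lengths in m; the calibration is good to about 2 mm. The wrist camera is an equidistant fisheye: a pixel r from the principal point sees the ray r / f radians off the axis. A picture is of the moment at which its call begins. There is no depth.
- ticket.sign_off(): hands the job in; it is judged then, once.
Trained networks look in the newest picture that a camera, given by its name, has taken for a name from the list of things; names that differ only in an ending like _2 or _b are one class to them, and where a whole thing is asked for, a point or a joint stands for the part that bears it (a point fixed in the world has none). Each returns a list of dicts, best first, with "confidence" (0 to 1); they miss things now and then, are a little off and sometimes report something else, mostly with a low value. They report only what shows in the picture. A call takes as long as a camera call. They do not tell look-alikes from the thing itself.
- nets.look_for(camera, thing): "location" ([row, column] in pixels, amid what is visible of it).
- nets.cut_out(camera, thing): "pixels" (400x640 bool, what is visible of it) and "location" ([row, column] in pixels, amid what is visible of it).
- nets.pinpoint(camera, thing): "location" ([row, column] in pixels: a listed point, or the origin of a listed thing).
The state is a dict: "time_s": time; "joint_pos": joint angles; "qvel": joint speeds; "joint_efforts": joint torques, N m; "position": TCP position; "orientation": TCP orientation; "force": force on the tool from outside, world axes, zero at the start; "moment": the same for the moment, N m; "grip_width": opening from 0.0 (shut) to 1.0 (fully open); "grasp_force": force on a finger pad.
Only numpy, scipy, OpenCV 4.12 (cv2) and the standard library are available. Lean on these libraries where they do the work, as an engineer would, in place of code of your own. Each camera call takes 0.05 s, during which the arm holds its last target. There are 200 camera calls.

### The job

The pocket diary is lying flat on the pen box. Stand it upright on one of its short ends in the book rack, in the gap between the two books and the sliding bookend, then gently slide the bookend up until diary and books stand snugly together with no gaps. Leave the other things on the table where they are, and do not knock the two books over.

Things in the scene. Friction and masses are not known exactly. Their poses are not given: they have to be found in the camera images.
- diary_center (a point): Centre of the slim dark-brown pocket diary, a rigid hardback 62 mm wide (its x axis), 150 mm long (its y axis) and 28 mm thick (its z axis), about 0.2 kg. It starts flat on the narrower pen box, within 15 mm of its centre, its y axis within 0.45 rad of the world y axis. Either short end may be down in the end; its width then runs along the rack x axis.
- pen_box: Low fixed wooden box, 44 mm (x) by 120 mm (y) by 30 mm high, on which the diary lies. Origin: centre of its underside; z up.
- rack: Fixed dark-wood book rack. Origin: centre of its underside, on the table; z up, y along the row, x along its depth. Base 110 mm deep, 15 mm high, y from -92 to 83 mm. Fixed cheek at the +y end, inner face at y = 75 mm, top 145 mm up. Two books stand against it, free face at y = 17 to 19 mm; the bookend closes the row from -y. The diary goes on the centre line (x = 0); when all is snug its centre is at y = 5 mm.
- bookend (a joint): Travel of the sliding bookend in m: 0 is fully open, grows as it slides along the rack's +y towards the books. Its inner face is at rack y = -66 mm + travel. It stays where it is left and needs about 3 N to move. With the two books and the diary snug against the cheek it reads about 0.057.
- bookend_top (a point): Middle of the top edge of the bookend (midway through its thickness), an upright steel plate 80 mm wide (rack x), 6 mm thick (rack y), its top 106 mm above the table. It can be pushed on its outer (-y) side with shut fingers.
- book_a_center (a point): Centre of the book next to the cheek: loose, standing, 105 mm deep (x), 30 mm thick (y), 148 mm high (z), 0.3 kg.
- book_b_center (a point): Centre of the outer book of the row: loose, standing, 105 mm deep (x), 26 mm thick (y), 148 mm high (z), 0.3 kg.
- teacup_center (a point): Centre of a white tea cup, 72 mm across and 85 mm high; to be left alone.
- glasses_case_center (a point): Centre of a black glasses case, 60 mm (x) by 155 mm (y) by 34 mm high; to be left alone.
- doll_center (a point): Centre of a turned wooden doll, 52 mm across and 72 mm high; to be left alone.
There are look-alikes about, which are no part of the job. What is shaped like the part that bears book_b_center but green is not meant.

How it is judged:
By the outcome, as a careful person would: the job done as asked, in the order asked, and still so for the second after the job is handed in, with the robot touching nothing.
It also fails if it takes over 53 s, if anything falls off the work surface, if the arm or the gripper's body presses on something with over 40 N, if the wrist force passes 120 N, or if a joint passes its speed limit or range.

## Working session

There is one attempt and no reset: what is moved stays moved. The work goes in short steps, Python scripts to look and compute and a tool call to move; the robot and the scene stay as the last step left them, time stands still between calls to the robot, and variables do not carry over. Pictures are saved under pics/ and viewed, at most 10 in all, crops included, and the job is handed in when it is done.

Besides the shell and the picture viewer there is one more tool, called as name(argument=value, ...), one argument or row to a line, values as JSON. arm_command: Moves the arm, as the interface text tells. Its arguments: {"type":"object","properties":{"steps":{"type":"array"},"squeeze":{"type":"number"}},"required":["steps"]}

```bash
mkdir -p pics; ls; cat > h.py <<'E'
import numpy as np, cv2
from workcell import sensors, cams, ticket, nets
from scipy.spatial.transform import Rotation as R
def ray(c,rc):
    r,q=rc; Rm=cv2.Rodrigues(np.array(c['rvec'],float))[0]; t=np.array(c['tvec'],float)
    d=np.array([(q-c['cx'])/c['fx'],(r-c['cy'])/c['fy'],1.]); return -Rm.T@t, Rm.T@d
def onz(c,rc,z):
    o,d=ray(c,rc); return o+d*(z-o[2])/d[2]
def tri(a,b):
    (o1,d1),(o2,d2)=a,b
    s=np.linalg.lstsq(np.c_[d1,-d2],o2-o1,rcond=None)[0]
    p,q=o1+s[0]*d1,o2+s[1]*d2; return (p+q)/2,np.linalg.norm(p-q)
def proj(c,P):
    return cv2.projectPoints(np.array(P,float).reshape(-1,3),np.array(c['rvec'],float),np.array(c['tvec'],float),np.array([[c['fx'],0,c['cx']],[0,c['fy'],c['cy']],[0,0,1.]]),None)[0][:,0]
def save(c,n): cv2.imwrite('pics/'+n,c['color'][:,:,::-1])
E
python3 - <<'E'
from h import *
np.set_printoptions(precision=3,suppress=True)
C={n:cams.camera(n) for n in('scene','top')}
for n in C: save(C[n],n+'0.png')
for th in ['diary_center','pen_box','rack','bookend_top','book_a_center','book_b_center','teacup_center','glasses_case_center','doll_center']:
    L={n:nets.pinpoint(n,th)[:3] for n in C}
    for n in C: print(th,n,[(np.round(k['location'],1).tolist(),round(k['confidence'],2)) for k in L[n]])
    if all(L.values()): print('   ',*tri(*[ray(C[n],L[n][0]['location']) for n in C]))
s=sensors.sense();print(s['time_s'],s['position'],s['orientation'])
E
```

```text
pics
diary_center scene [([167.1, 247.3], 0.88)]
diary_center top [([217.5, 420.7], 0.74)]
    [ 0.491 -0.222  0.038] 0.002722780387799012
pen_box scene [([181.1, 253.3], 0.77)]
pen_box top []
rack scene [([279.5, 382.3], 0.74)]
rack top [([227.4, 229.5], 0.72)]
    [0.482 0.213 0.002] 0.005609418757367259
bookend_top scene [([231.8, 354.6], 0.96), ([204.3, 322.0], 0.5)]
bookend_top top [([216.6, 254.6], 0.84)]
    [0.498 0.14  0.097] 0.0014032283985432696
book_a_center scene []
book_a_center top []
book_b_center scene [([222.8, 452.7], 0.68)]
book_b_center top [([303.1, 210.2], 0.65), ([226.6, 207.4], 0.64)]
    [0.314 0.244 0.068] 0.0035749945686039
teacup_center scene [([231.5, 214.1], 0.66), ([184.3, 251.4], 0.45)]
teacup_center top [([145.0, 362.7], 0.58), ([214.5, 249.7], 0.32)]
    [ 0.665 -0.101  0.029] 0.004306222999982063
glasses_case_center scene [([206.4, 321.7], 0.81)]
glasses_case_center top [([244.9, 326.7], 0.81)]
    [ 0.435 -0.011  0.013] 0.000500153336916678
doll_center scene [([290.0, 262.0], 0.94)]
doll_center top [([138.3, 286.8], 0.76)]
    [0.682 0.078 0.026] 0.004895816054282188
1.0 [ 0.229 -0.5    0.405] [ 0.977  0.213  0.    -0.   ]
```

View pics/scene0.png

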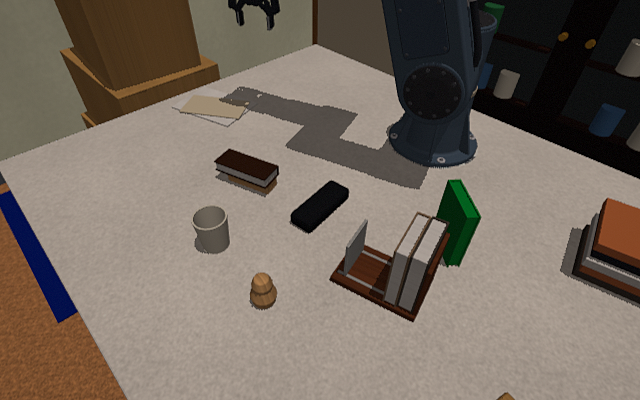

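View pics/top0.png

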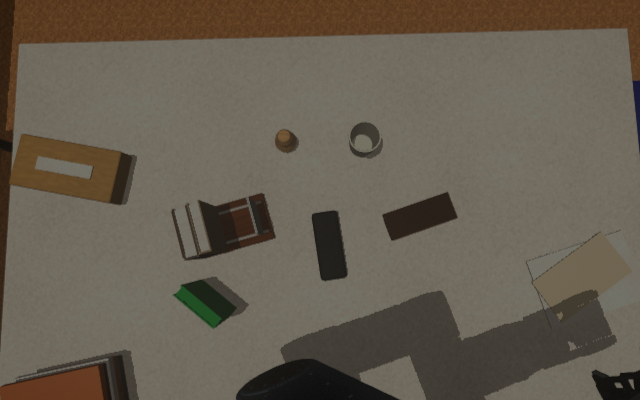

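The scene view shows the diary on the pen box (247,167) and the rack with two white books (about 415,250). The bookend plate is at (355,240), and a green look-alike stands behind the rack. The top view shows the diary at (420,217) and the rack at (225,227). Both are yawed. Next I'll zoom in on the rack for its pose.

```bash
python3 - <<'E'
from h import *
np.set_printoptions(precision=3,suppress=True)
C={n:cams.camera(n) for n in('scene','top')}
a=cv2.resize(C['top']['color'][180:280,160:290],None,fx=6,fy=6,interpolation=cv2.INTER_CUBIC)[:,:,::-1]
cv2.imwrite('pics/ct.png',np.clip(a.astype(float)*1.8,0,255).astype(np.uint8))
a=cv2.resize(C['scene']['color'][200:330,320:485],None,fx=4.5,fy=4.5,interpolation=cv2.INTER_CUBIC)[:,:,::-1]
cv2.imwrite('pics/cs.png',np.clip(a.astype(float)*1.3,0,255).astype(np.uint8))
for n in C:
    k=nets.cut_out(n,'diary_center')[0]; m=k['pixels'].astype(np.uint8)
    cnt=max(cv2.findContours(m,0,cv2.CHAIN_APPROX_NONE)[0],key=cv2.contourArea)[:,0]
    if n=='top':
        P=np.array([onz(C[n],(v,u),0.058)[:2] for u,v in cnt])
        print(n,cv2.minAreaRect((P*1000).astype(np.float32)))
    # project later
    np.save(n+'_cnt.npy',cnt)
    # dark brown top pixels in scene
for n in C: print(n,np.round(onz(C[n],(0,0),0),2),ray(C[n],(0,0))[0])
E
```

```text
top ((494.8146667480469, -216.3534698486328), (63.723392486572266, 154.3793487548828), 17.706939697265625)
scene [ 0.58 -2.31  0.  ] [0.885 0.43  0.636]
top [1.07 0.8  0.  ] [ 0.432 -0.004  1.003]
```

View pics/ct.png

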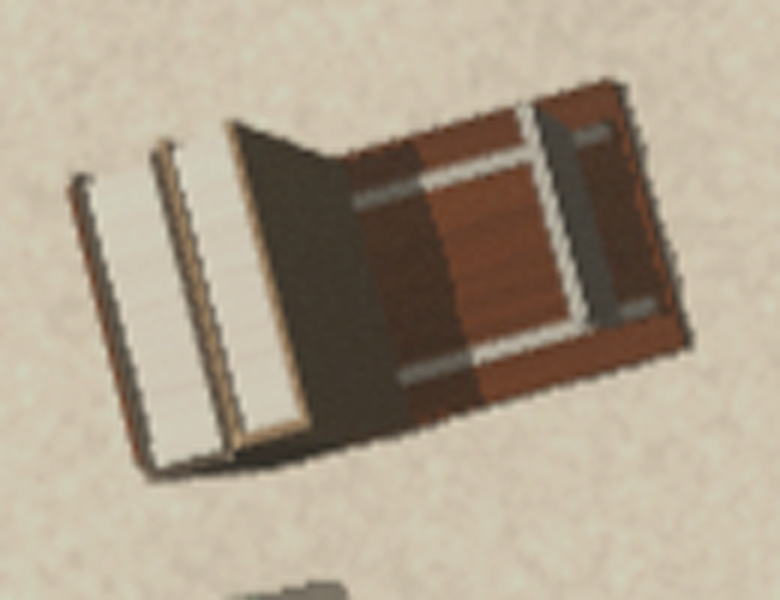

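View pics/cs.png

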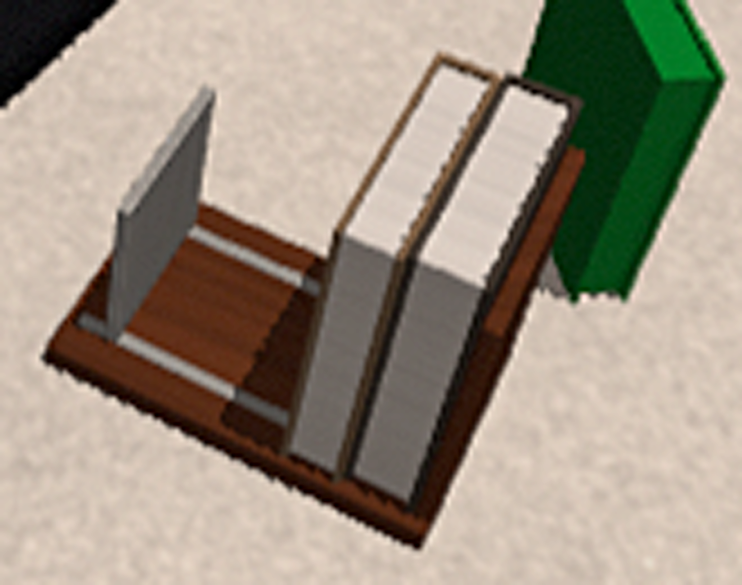

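The crops give the landmarks. In the top crop, base corners are (612,80) and (680,346), book b corners (230,122) and (310,425), and the plate top runs (525,105) to (580,320). In the scene crop, the base corner is (50,348), the plate top (123,212) to (208,92), and the book b corners (343,236) and (440,57). I'll fit the rack to these.

```bash
cat >> h.py <<'E'
def move(T,Q,S=None):
    "tool-frame shift mm and rotvec from present pose to flange pos T, Rotation Q"
    S=S or sensors.sense(); R0=R.from_quat(S['orientation'])
    return np.round(R0.inv().apply(np.array(T)-S['position'])*1000,1), np.round((R0.inv()*Q).as_rotvec(),4)
def tool(yaw,lean):
    "tool y along x axis at yaw; tool back leans towards +y' by lean"
    a=R.from_euler('z',yaw)
    z=np.array([0,-np.sin(lean),-np.cos(lean)]); y=np.array([1.,0,0]); x=np.cross(y,z)
    return a*R.from_matrix(np.c_[x,y,z])
E
python3 - <<'E'
from h import *
from scipy.optimize import least_squares
np.set_printoptions(precision=4,suppress=True)
C={n:cams.camera(n) for n in('scene','top')}
t=lambda u,v:(160+(u+.5)/6-.5,180+(v+.5)/6-.5)
s=lambda u,v:(320+(u+.5)/4.5-.5,200+(v+.5)/4.5-.5)
# (cam, px, x,y,z, kind)
D=[('top',t(612,80),55,-92,15,0),('top',t(680,346),-55,-92,15,0),('top',t(230,122),52.5,18,163,1),('top',t(310,425),-52.5,18,163,1),
('top',t(525,105),40,-69,106,2),('top',t(580,320),-40,-69,106,2),
('scene',s(50,348),55,-92,15,0),('scene',s(123,212),40,-69,106,2),('scene',s(208,92),-40,-69,106,2),('scene',s(343,236),52.5,18,163,1),('scene',s(440,57),-52.5,18,163,1),('scene',s(425,530),55,83,15,0)]
def f(p):
    out=[]
    for n,px,x,y,z,k in D:
        P=R.from_euler('z',p[2]).apply(np.array([x+(p[4]*1000 if k==1 else 0),y+(p[3]*1000 if k==2 else 0),z])/1000)+[p[0],p[1],0]
        out.append(proj(C[n],P)[0]-px)
    return np.ravel(out)
r=least_squares(f,[.48,.213,.25,0,0],loss='soft_l1'); print('rack x y yaw travel bookx',r.x); print(r.fun.reshape(-1,2).round(1))
# diary fit: silhouette of the box vs mask (both cams)
cnt={n:np.load(n+'_cnt.npy') for n in C}
def sil(p,n):
    B=np.array([[i*31,j*75,k*14] for i in(-1,1) for j in(-1,1) for k in(-1,1)])/1000
    q=proj(C[n],R.from_euler('z',p[2]).apply(B)+[p[0],p[1],.044])
    return cv2.convexHull(q.astype(np.float32))
def g(p,ns=('top','scene')): return np.concatenate([[cv2.pointPolygonTest(sil(p,n),(float(u),float(v)),True) for u,v in cnt[n]] for n in ns])
for ns in (('top',),('scene',),('top','scene')):
    r=least_squares(g,[.493,-.219,.309],args=(ns,),loss='soft_l1',diff_step=1e-3);print('diary',r.x,np.abs(r.fun).mean())
x,y,w=r.x
Q=tool(w,np.radians(40)); c=np.array([x,y,0])+R.from_euler('z',w).apply([0,.045,0]); 
for z in (.20,.048):
    c[2]=z; print(z,c,move(c-Q.apply([0,0,.155]),Q))
E
```

```text
rack x y yaw travel bookx [ 0.4824  0.214   0.2718 -0.0005  0.0009]
[[-1.  -0.8]
 [ 0.6  0.3]
 [-1.2 -0.6]
 [-0.8 -0.1]
 [-1.1 -0.6]
 [-0.  -0.1]
 [-0.6 -0.9]
 [-0.  -0.8]
 [ 0.1 -1.7]
 [-1.2 -1.3]
 [-0.  -1.7]
 [ 1.4  0.8]]
diary [ 0.4952 -0.2184  0.3128] 0.5072867348046035
diary [ 0.4956 -0.2174  0.2991] 0.5931955553975122
diary [ 0.4953 -0.2181  0.3097] 0.5511718850077449
0.2 [ 0.4816 -0.1753  0.2   ] (array([ 376.7, -288.9,   86. ]), array([-0.5048, -0.5694, -1.3869]))
0.048 [ 0.4816 -0.1753  0.048 ] (array([ 376.7, -288.9,  238. ]), array([-0.5048, -0.5694, -1.3869]))
```

arm_command(
  steps=[
    [376.7, -288.9, 46, -0.5048, -0.5694, -1.3869, 85],
    [376.7, -288.9, 46, -0.5048, -0.5694, -1.3869, 85],
    [376.7, -288.9, 46, -0.5048, -0.5694, -1.3869, 85],
    [376.7, -288.9, 46, -0.5048, -0.5694, -1.3869, 85],
    [376.7, -288.9, 46, -0.5048, -0.5694, -1.3869, 85],
    [376.7, -288.9, 46, -0.5048, -0.5694, -1.3869, 85],
    [376.7, -288.9, 46, -0.5048, -0.5694, -1.3869, 85],
    [376.7, -288.9, 46, -0.5048, -0.5694, -1.3869, 85],
    [376.7, -288.9, 46, -0.5048, -0.5694, -1.3869, 85],
    [376.7, -288.9, 86, -0.5048, -0.5694, -1.3869, 85],
    [376.7, -288.9, 86, -0.5048, -0.5694, -1.3869, 85],
    [376.7, -288.9, 86, -0.5048, -0.5694, -1.3869, 85],
  ],
  squeeze=60,
)

```text
time_s: 2.8
position: [0.4516, -0.0806, 0.3197]
orientation: [0.554, 0.759, -0.202, 0.277]
force: [0.1, -0.1, -0.5]
grip_width: 0.998
grasp_force: 0.0
```

```bash
cat > a.py <<'E'
from h import *
np.set_printoptions(precision=4,suppress=True)
w=.3097;x,y=.4953,-.2181
Q=tool(w,np.radians(40)); c=np.array([x,y,.2])+R.from_euler('z',w).apply([0,.045,0])
s=sensors.sense(); print(s['time_s'],s['joint_pos'],s['force'],move(c-Q.apply([0,0,.155]),Q))
c[2]=.048; print(move(c-Q.apply([0,0,.155]),Q))
E
python3 a.py; python3 -c "
from h import *
save(cams.camera('wrist'),'w1.png')"
```

```text
2.8 [-0.1637  0.3039  2.0368 -1.0275  0.7324  0.2996] [ 0.1085 -0.1292 -0.5216] (array([ 0.8, -0.3,  0.5]), array([ 0.0001,  0.0005, -0.0006]))
(array([ 98.6,  -0.4, 116.9]), array([ 0.0001,  0.0005, -0.0006]))
```

View pics/w1.png

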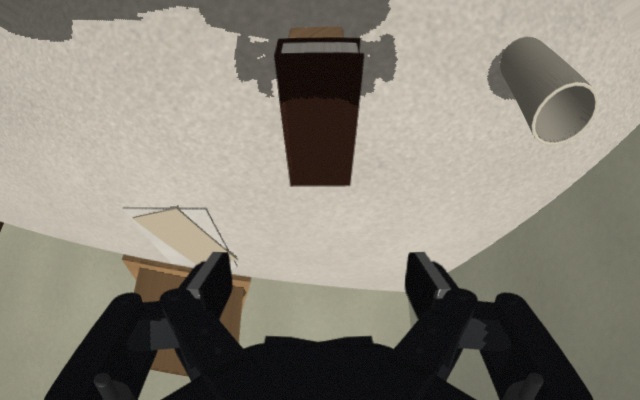

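The wrist view shows the diary (col 320, rows 38–185) centred between the fingers (cols 220 and 418), so I'll descend.

arm_command(
  steps=[
    [30, -0.3, 36, 0, 0, 0, 85],
    [60, -0.3, 70, 0, 0, 0, 85],
    [80, -0.3, 95, 0, 0, 0, 85],
    [92, -0.3, 109, 0, 0, 0, 85],
    [98.6, -0.3, 116.9, 0, 0, 0, 85],
    [98.6, -0.3, 116.9, 0, 0, 0, 85],
    [98.6, -0.3, 116.9, 0, 0, 0, 85],
    [98.6, -0.3, 116.9, 0, 0, 0, 50],
    [98.6, -0.3, 116.9, 0, 0, 0, 50],
    [98.6, -0.3, 116.9, 0, 0, 0, 50],
    [98.6, -0.3, 116.9, 0, 0, 0, 50],
    [98.6, -0.3, 116.9, 0, 0, 0, 50],
  ],
  squeeze=70,
)

```text
time_s: 4.35
position: [0.4511, -0.0799, 0.1666]
orientation: [0.554, 0.759, -0.202, 0.277]
force: [-2.6, 5.1, 11.5]
grip_width: 0.714
grasp_force: 74.1
```

```bash
python3 a.py; python3 -c "
from h import *
s=sensors.sense();print(s['grip_width']*85.4,s['grasp_force'],s['moment'])
p=np.array(s['position']);print(R.from_quat(s['orientation']).inv().apply([0,0,100]))
save(cams.camera('wrist'),'w2.png')"
```

```text
4.35 [-0.1624  0.6309  2.085  -1.4863  0.6127  0.8791] [-2.6407  5.1285 11.5216] (array([ -98.3,    0.2, -116.1]), array([ 0.0009,  0.0014, -0.0005]))
(array([-0.4,  0. ,  0.2]), array([ 0.0009,  0.0014, -0.0005]))
60.977498910829944 74.10333752632141 [ 0.02003861  0.35446729 -0.1702869 ]
[-64.38831964   0.10584759 -76.51230679]
```

View pics/w2.png

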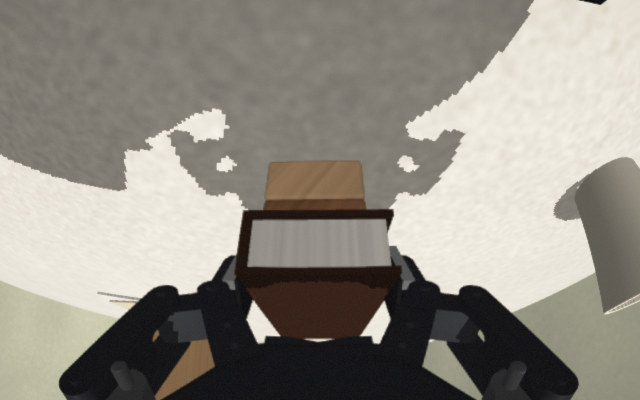

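The diary is gripped squarely: the wrist view shows its end face across cols 240–398 and the pads on both sides. I'll lift it and check that it came along.

arm_command(
  steps=[
    [-6.4, 0, -7.7, 0, 0, 0, 50],
    [-20, 0, -23.8, 0, 0, 0, 50],
    [-40, 0, -47.5, 0, 0, 0, 50],
    [-62, 0, -73.7, 0, 0, 0, 50],
    [-84, 0, -99.8, 0, 0, 0, 50],
    [-103, 0, -122.4, 0, 0, 0, 50],
    [-116, 0, -137.8, 0, 0, 0, 50],
    [-116, 0, -137.8, 0, 0, 0, 50],
    [-116, 0, -137.8, 0, 0, 0, 50],
  ],
)

```text
time_s: 5.52
position: [0.4506, -0.0803, 0.345]
orientation: [0.554, 0.759, -0.202, 0.276]
force: [-0.3, 0.8, -2.9]
grip_width: 0.716
grasp_force: 76.3
```

```bash
cat > b.py <<'E'
from h import *
np.set_printoptions(precision=4,suppress=True)
# diary in tool at the grasp
Tg=np.array([0.4511,-0.0799,0.1666]); Qg=R.from_quat([0.554,0.759,-0.202,0.277])
Qd=R.from_euler('z',.3097); dc=np.array([.4953,-.2181,.044])
off=Qg.inv().apply(dc-Tg); rel=Qg.inv()*Qd
RX,RY,RW=0.4824,0.214,0.2718
def place(y,zc,x=0,roll=0):
    "flange pose for diary upright, centre at rack (x,y), height zc"
    A=R.from_euler('z',RW); c=A.apply([x,y,0])+[RX,RY,zc]
    Q=A*R.from_euler('x',np.pi/2+roll)*rel.inv()
    return c-Q.apply(off),Q
E
python3 - <<'E'
from b import *
s=sensors.sense();print(s['time_s'],s['joint_pos'],s['grip_width']*85.4,s['grasp_force'],s['force'],s['moment'])
C={n:cams.camera(n) for n in('scene','top')}
Q=R.from_quat(s['orientation']); pc=np.array(s['position'])+Q.apply(off)
print('expect',pc)
L=[nets.pinpoint(n,'diary_center')[0]['location'] for n in C]
print(tri(*[ray(C[n],l) for n,l in zip(C,L)]), [proj(C[n],pc)[0][::-1] for n in C],L)
T,Qt=place(-1,.27) if 0 else place(-.001,.27)
print(T,move(T,Qt))
E
```

```text
5.525 [-0.1636  0.2573  2.0189 -0.9671  0.7681  0.2176] 61.167753680131426 76.34925127029419 [-0.2532  0.7847 -2.8843] [ 0.6398  0.227  -0.0038]
expect [ 0.4945 -0.2183  0.2221]
(array([ 0.4933, -0.2181,  0.22  ]), np.float64(0.004522283268994454)) [array([101.7566, 236.8544]), array([209.6796, 440.6257])] [[102.3, 236.4], [211.4, 439.5]]
[0.5156 0.0949 0.4151] (array([  67.8,  115. , -148.3]), array([-0.0054,  1.5683,  0.0421]))
```

arm_command(
  steps=[
    [3, 6, -7, 0, 0.07, 0.002, 50],
    [9, 16, -20, -0.001, 0.2, 0.005, 50],
    [16, 27, -35, -0.001, 0.36, 0.01, 50],
    [23, 39, -50, -0.002, 0.52, 0.014, 50],
    [30, 51, -65, -0.002, 0.68, 0.018, 50],
    [37, 62, -80, -0.003, 0.84, 0.022, 50],
    [44, 74, -96, -0.004, 1.0, 0.027, 50],
    [51, 86, -111, -0.004, 1.16, 0.031, 50],
    [57, 97, -125, -0.004, 1.32, 0.035, 50],
    [63, 107, -138, -0.005, 1.46, 0.039, 50],
    [67.8, 115, -148.3, -0.0054, 1.5683, 0.0421, 50],
    [67.8, 115, -148.3, -0.0054, 1.5683, 0.0421, 50],
  ],
)

```text
time_s: 7.22
position: [0.5158, 0.0951, 0.4152]
orientation: [0.548, 0.722, 0.255, -0.335]
force: [-0.2, -0.2, -3.0]
grip_width: 0.711
grasp_force: 76.2
```

```bash
python3 - <<'E'
from b import *
s=sensors.sense();print(s['time_s'],s['joint_pos'],s['grip_width']*85.4,s['grasp_force'],s['force'],s['moment'])
T,Qt=place(-.001,.27); print(move(T,Qt))
C={n:cams.camera(n) for n in('scene','top')}
B=np.array([[i*31,j*75,k*14] for i in(-1,1) for j in(-1,1) for k in(-1,1)])/1000
Q=R.from_quat(s['orientation']); pc=np.array(s['position'])+Q.apply(off)
D=Q*rel
ims=[]
for n in C:
    c=dict(C[n]); im=np.ascontiguousarray(c['color'][:,:,::-1]); im=np.clip(im*1.5,0,255).astype(np.uint8)
    h=cv2.convexHull(proj(c,D.apply(B)+pc).astype(np.float32))
    u,v=h.reshape(-1,2).mean(0).astype(int)
    big=cv2.resize(im,None,fx=3,fy=3,interpolation=cv2.INTER_CUBIC)
    cv2.polylines(big,[np.int32(h*3+1)],True,(0,255,0),1)
    u0,v0=max(0,3*u-200),max(0,3*v-250); ims.append(big[v0:v0+500,u0:u0+390][:500])
    print(n,proj(c,pc)[0][::-1],[k['location'] for k in nets.pinpoint(n,'diary_center')[:1]])
h=min(i.shape[0] for i in ims);cv2.imwrite('pics/d3.png',np.hstack([i[:h] for i in ims]))
E
```

```text
7.225 [-0.0351  0.3485  1.7136  0.8209  1.4696 -0.5649] 60.68839580046843 76.23609781265259 [-0.1707 -0.2034 -3.0173] [-0.6877 -0.1727 -0.0577]
(array([-0.2, -0.2, -0. ]), array([-0.0004,  0.0021,  0.0004]))
scene [176.606  407.2391] [[179.6, 407.8]]
top [218.8046 197.0737] []
```

View pics/d3.png

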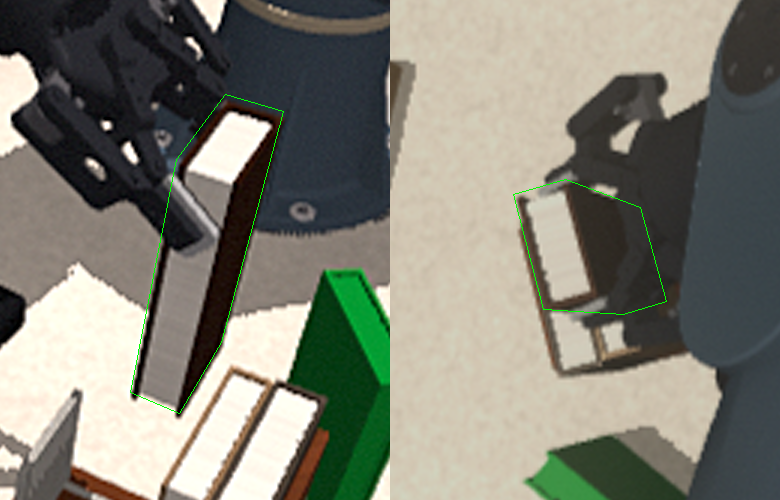

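The overlay outline matches the diary in both views: it hangs upright over the gap, and the two books stand untouched below. Next I'll compute the descent.

```bash
python3 - <<'E'
from b import *
for z in (.27,.2,.12,.096,.091):
    T,Qt=place(-.005,z); print(z,move(T,Qt))
E
```

```text
0.27 (array([-2.8,  0.2, -2.5]), array([0.0007, 0.0029, 0.0006]))
0.2 (array([-56.2,   0.2,  42.8]), array([0.0007, 0.0029, 0.0006]))
0.12 (array([-117.3,    0.1,   94.4]), array([0.0007, 0.0029, 0.0006]))
0.096 (array([-135.6,    0. ,  110. ]), array([0.0007, 0.0029, 0.0006]))
0.091 (array([-139.4,    0. ,  113.2]), array([0.0007, 0.0029, 0.0006]))
```

arm_command(
  steps=[
    [-10, 0.2, 4, 0, 0.002, 0, 50],
    [-30, 0.2, 20, 0, 0.002, 0, 50],
    [-56, 0.2, 42.8, 0, 0.002, 0, 50],
    [-80, 0.1, 63, 0, 0.002, 0, 50],
    [-100, 0.1, 80, 0, 0.002, 0, 50],
    [-115, 0.1, 92.5, 0, 0.002, 0, 50],
    [-125, 0.1, 101, 0, 0.002, 0, 50],
    [-132, 0, 107, 0, 0.002, 0, 50],
    [-134.5, 0, 109, 0, 0.002, 0, 50],
    [-134.5, 0, 109, 0, 0.002, 0, 50],
  ],
)

```text
time_s: 8.68
position: [0.5169, 0.0918, 0.2431]
orientation: [0.548, 0.722, 0.256, -0.336]
force: [0.5, -0.2, -2.8]
grip_width: 0.715
grasp_force: 76.3
```

```bash
python3 - <<'E'
from b import *
s=sensors.sense();print(s['time_s'],s['joint_pos'],s['grasp_force'],s['force'],s['moment'])
for z in (.095,.092,.090,.088):
    T,Qt=place(-.005,z); print(z,move(T,Qt))
c=cams.camera('scene')
a=cv2.resize(c['color'][150:330,310:490],None,fx=3.3,fy=3.3,interpolation=cv2.INTER_CUBIC)[:,:,::-1]
cv2.imwrite('pics/s4.png',np.clip(a*1.4,0,255).astype(np.uint8))
E
```

```text
8.675 [-0.0416  0.6064  1.82    0.8832  1.2328 -0.8504] 76.33742451667786 [ 0.53   -0.1857 -2.7862] [-0.5937 -0.1833 -0.0198]
0.095 (array([-2.7, -0.4,  1.4]), array([ 0.0013, -0.0012,  0.0014]))
0.092 (array([-5. , -0.4,  3.4]), array([ 0.0013, -0.0012,  0.0014]))
0.09 (array([-6.5, -0.4,  4.7]), array([ 0.0013, -0.0012,  0.0014]))
0.088 (array([-8. , -0.4,  5.9]), array([ 0.0013, -0.0012,  0.0014]))
```

View pics/s4.png

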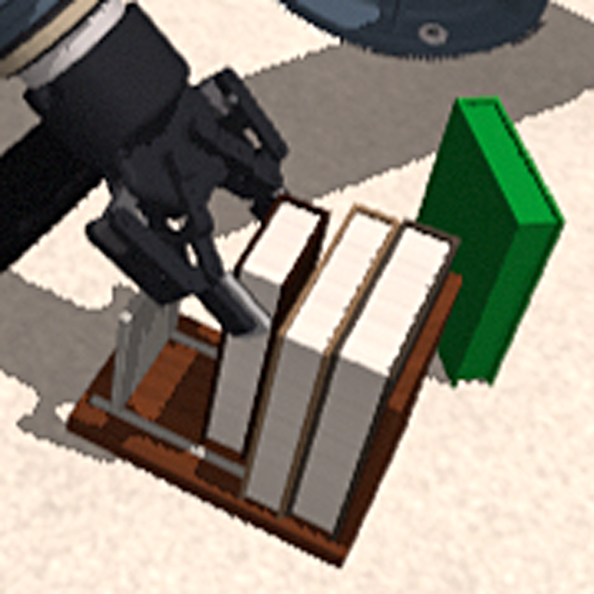

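The crop shows the diary upright in the gap (base near (230,440)), clear of both the books and the bookend. I'll lower it slowly until it touches the base.

arm_command(
  steps=[
    [-2.7, -0.3, 1.4, 0, 0, 0, 50],
    [-5, -0.3, 3.4, 0, 0, 0, 50],
    [-5.8, -0.3, 4.1, 0, 0, 0, 50],
    [-6.5, -0.3, 4.7, 0, 0, 0, 50],
    [-6.5, -0.3, 4.7, 0, 0, 0, 50],
  ],
)

```text
time_s: 9.35
position: [0.5169, 0.0911, 0.2364]
orientation: [0.547, 0.722, 0.257, -0.337]
force: [-3.5, -5.4, 19.2]
grip_width: 0.713
grasp_force: 78.0
```

arm_command(
  steps=[
    [0.6, 0, -0.5, 0, 0, 0, 50],
    [0.6, 0, -0.5, 0, 0, 0, 50],
  ],
)

```text
time_s: 9.6
position: [0.5168, 0.0911, 0.2366]
orientation: [0.548, 0.722, 0.257, -0.336]
force: [-1.5, -2.1, 10.4]
grip_width: 0.718
grasp_force: 77.0
```

arm_command(
  steps=[
    [1, 0, -0.8, 0, 0, 0, 64],
    [1, 0, -0.8, 0, 0, 0, 68],
    [1, 0, -0.8, 0, 0, 0, 74],
    [1, 0, -0.8, 0, 0, 0, 80],
    [1, 0, -0.8, 0, 0, 0, 80],
    [1, 0, -8, 0, 0, 0, 80],
    [1, 0, -25, 0, 0, 0, 80],
    [1, 0, -50, 0, 0, 0, 80],
    [1, 0, -80, 0, 0, 0, 80],
    [1, 0, -110, 0, 0, 0, 80],
    [1, 0, -130, 0, 0, 0, 80],
    [1, 0, -130, 0, 0, 0, 80],
  ],
)

```text
time_s: 11.1
position: [0.5433, -0.0051, 0.3208]
orientation: [0.548, 0.722, 0.257, -0.335]
force: [0.3, 1.0, 0.6]
grip_width: 0.939
grasp_force: 0.0
```

```bash
python3 - <<'E'
from b import *
s=sensors.sense();print(s['time_s'],s['joint_pos'],s['force'])
C={n:cams.camera(n) for n in('scene','top')}
ims=[]
for n,(r,q) in dict(scene=(170,310),top=(150,150)).items():
    a=cv2.resize(C[n]['color'][r:r+150,q:q+150],None,fx=2.6,fy=2.6,interpolation=cv2.INTER_CUBIC)[:,:,::-1]
    ims.append(np.clip(a*1.4,0,255).astype(np.uint8))
cv2.imwrite('pics/s5.png',np.hstack(ims))
A=R.from_euler('z',RW)
# bookend push: shut fingers, tool down; closing axis along rack x; grasp pt behind plate
for y,z in((-.115,.16),(-.115,.07),(-.085,.07)):
    Q=tool(RW,0.); c=A.apply([0,y,0])+[RX,RY,z]; T=c-Q.apply([0,0,.173]); print(T,move(T,Q))
E
```

```text
11.1 [-0.2108  0.5242  1.7074  0.7535  1.4535 -0.7915] [0.2668 1.0047 0.6249]
[0.5133 0.1032 0.333 ] (array([81.8,  0.3, 76.5]), array([ 0.0011, -0.8727,  0.    ]))
[0.5133 0.1032 0.243 ] (array([ 12.8,   0.2, 134.4]), array([ 0.0011, -0.8727,  0.    ]))
[0.5052 0.1321 0.243 ] (array([ 32.1,   0.2, 157.3]), array([ 0.0011, -0.8727,  0.    ]))
```

View pics/s5.png

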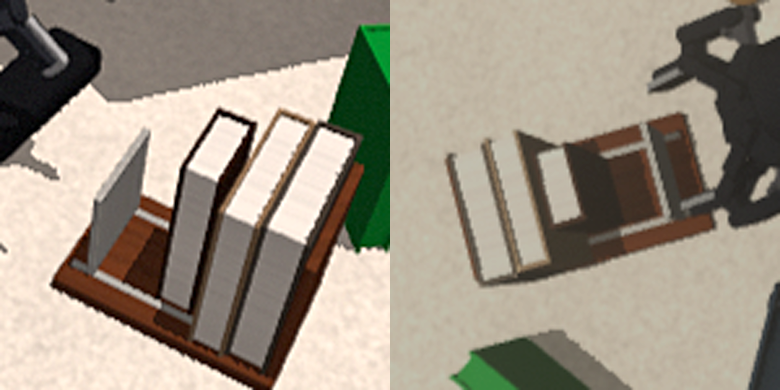

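The diary stands upright and free beside the books, in line with the rack, and both books are still up. To push the bookend I'll keep this lean, with the fingers shut, so the gripper body stays clear of the diary's top.

```bash
cat > p.py <<'E'
from b import *
s=sensors.sense();print(s['time_s'],s['force']); A=R.from_euler('z',RW)
Q=place(0,.1)[1]
tip=A.inv().apply(np.array(s['position'])+R.from_quat(s['orientation']).apply([0,0,.173])-[RX,RY,0]);print('tip rack',tip)
for y in(-.105,-.085,-.075,-.05,-.03,-.025,-.022,-.020,-.016):
    c=A.apply([0,y,0])+[RX,RY,.08]; print(y,*move(c-Q.apply([0,0,.173]),Q))
E
python3 p.py
```

```text
11.2 [-0.4784 -0.0244 -0.3313]
tip rack [-0.0002 -0.0936  0.2083]
-0.105 [-105.4    0.2   73.8] [ 0.0007 -0.0016  0.0005]
-0.085 [-92.5   0.2  89.1] [ 0.0007 -0.0016  0.0005]
-0.075 [-86.1   0.2  96.8] [ 0.0007 -0.0016  0.0005]
-0.05 [-70.    0.2 115.9] [ 0.0007 -0.0016  0.0005]
-0.03 [-57.1   0.1 131.2] [ 0.0007 -0.0016  0.0005]
-0.025 [-53.9   0.1 135.1] [ 0.0007 -0.0016  0.0005]
-0.022 [-52.    0.1 137.4] [ 0.0007 -0.0016  0.0005]
-0.02 [-50.7   0.1 138.9] [ 0.0007 -0.0016  0.0005]
-0.016 [-48.2   0.1 142. ] [ 0.0007 -0.0016  0.0005]
```

arm_command(
  steps=[
    [-5, 0, -10, 0, 0, 0, 0],
    [-20, 0, 0, 0, 0, 0, 0],
    [-45, 0, 20, 0, 0, 0, 0],
    [-70, 0, 43, 0, 0, 0, 0],
    [-92, 0, 62, 0, 0, 0, 0],
    [-105.4, 0.2, 73.8, 0, 0, 0, 0],
    [-105.4, 0.2, 73.8, 0, 0, 0, 0],
    [-99, 0.2, 81.5, 0, 0, 0, 0],
    [-92.5, 0.2, 89.1, 0, 0, 0, 0],
    [-89.3, 0.2, 93, 0, 0, 0, 0],
    [-86.1, 0.2, 96.8, 0, 0, 0, 0],
    [-86.1, 0.2, 96.8, 0, 0, 0, 0],
  ],
  squeeze=30,
)

```text
time_s: 12.7
position: [0.5383, 0.0143, 0.192]
orientation: [0.548, 0.722, 0.256, -0.336]
force: [0.6, -0.1, 0.3]
grip_width: 0.001
grasp_force: 0.0
```

```bash
python3 p.py
```

```text
12.7 [ 0.5731 -0.0544  0.2703]
tip rack [ 0.0005 -0.0749  0.0807]
-0.105 [-19.7  -0.3 -22.6] [ 0.0009 -0.0012  0.0015]
-0.085 [-6.8 -0.3 -7.3] [ 0.0009 -0.0012  0.0015]
-0.075 [-0.4 -0.3  0.4] [ 0.0009 -0.0012  0.0015]
-0.05 [15.7 -0.3 19.5] [ 0.0009 -0.0012  0.0015]
-0.03 [28.5 -0.3 34.9] [ 0.0009 -0.0012  0.0015]
-0.025 [31.7 -0.3 38.7] [ 0.0009 -0.0012  0.0015]
-0.022 [33.7 -0.3 41. ] [ 0.0009 -0.0012  0.0015]
-0.02 [34.9 -0.3 42.5] [ 0.0009 -0.0012  0.0015]
-0.016 [37.5 -0.3 45.6] [ 0.0009 -0.0012  0.0015]
```

arm_command(
  steps=[
    [1.5, -0.3, 2.3, 0, 0, 0, 0],
    [3.5, -0.3, 4.7, 0, 0, 0, 0],
    [5.5, -0.3, 7.1, 0, 0, 0, 0],
    [7.5, -0.3, 9.5, 0, 0, 0, 0],
    [9.5, -0.3, 11.9, 0, 0, 0, 0],
    [11.5, -0.3, 14.3, 0, 0, 0, 0],
    [13.5, -0.3, 16.7, 0, 0, 0, 0],
    [15.5, -0.3, 19.1, 0, 0, 0, 0],
    [17.5, -0.3, 21.5, 0, 0, 0, 0],
    [19.5, -0.3, 23.9, 0, 0, 0, 0],
    [21, -0.3, 25.8, 0, 0, 0, 0],
    [22.1, -0.3, 27.2, 0, 0, 0, 0],
  ],
)

```text
time_s: 14.2
position: [0.5286, 0.0479, 0.1912]
orientation: [0.548, 0.722, 0.256, -0.336]
force: [3.2, -2.9, 1.9]
grip_width: -0.001
grasp_force: 1.6
```

```bash
python3 p.py; cat > v.py <<'E'
from b import *
C={n:cams.camera(n) for n in('scene','top')}
A=R.from_euler('z',RW)
for th in('bookend_top','diary_center','book_b_center'):
    L={n:[k['location'] for k in nets.pinpoint(n,th)[:2]] for n in C}
    z={'bookend_top':.106,'diary_center':.09,'book_b_center':.089}[th]
    for n in C: print(th,n,[A.inv().apply(onz(C[n],l,z)-[RX,RY,0]) for l in L[n]])
E
python3 v.py
```

```text
14.2 [ 3.2078 -2.9311  1.9351]
tip rack [ 0.0001 -0.04    0.08  ]
-0.105 [-41.6   0.  -49.8] [ 0.0008 -0.0014  0.0011]
-0.085 [-28.7   0.  -34.5] [ 0.0008 -0.0014  0.0011]
-0.075 [-22.3   0.  -26.9] [ 0.0008 -0.0014  0.0011]
-0.05 [-6.2  0.  -7.7] [ 0.0008 -0.0014  0.0011]
-0.03 [6.6 0.  7.6] [ 0.0008 -0.0014  0.0011]
-0.025 [ 9.9  0.  11.4] [ 0.0008 -0.0014  0.0011]
-0.022 [11.8  0.  13.7] [ 0.0008 -0.0014  0.0011]
-0.02 [13.1  0.  15.3] [ 0.0008 -0.0014  0.0011]
-0.016 [15.6  0.  18.3] [ 0.0008 -0.0014  0.0011]
bookend_top scene [array([ 0.0038, -0.0334,  0.106 ]), array([ 0.1956, -0.1406,  0.106 ])]
bookend_top top [array([-0.0089, -0.0337,  0.106 ]), array([ 0.0839, -0.3448,  0.106 ])]
diary_center scene [array([0.0039, 0.0004, 0.09  ]), array([ 0.1289, -0.3181,  0.09  ])]
diary_center top [array([-0.0028, -0.0033,  0.09  ])]
book_b_center scene [array([-0.1326,  0.076 ,  0.089 ])]
book_b_center top [array([0.0011, 0.0281, 0.089 ]), array([-0.1515,  0.066 ,  0.089 ])]
```

arm_command(
  steps=[
    [1, 0, 1.2, 0, 0, 0, 0],
    [2, 0, 2.3, 0, 0, 0, 0],
    [3, 0, 3.4, 0, 0, 0, 0],
    [4, 0, 4.6, 0, 0, 0, 0],
    [5, 0, 5.7, 0, 0, 0, 0],
    [6, 0, 6.9, 0, 0, 0, 0],
    [7, 0, 8, 0, 0, 0, 0],
    [7.8, 0, 9, 0, 0, 0, 0],
    [8.6, 0, 10, 0, 0, 0, 0],
    [9.2, 0, 10.7, 0, 0, 0, 0],
    [9.9, 0, 11.4, 0, 0, 0, 0],
  ],
)

```text
time_s: 15.98
position: [0.5247, 0.0622, 0.1914]
orientation: [0.548, 0.722, 0.256, -0.336]
force: [-0.8, -5.6, -2.6]
grip_width: 0.001
grasp_force: 2.4
```

```bash
python3 p.py|tail -6; python3 v.py
```

```text
-0.05 [-16.  -0. -19.] [ 0.0011 -0.0008  0.0011]
-0.03 [-3.1 -0.  -3.6] [ 0.0011 -0.0008  0.0011]
-0.025 [ 0.1 -0.   0.2] [ 0.0011 -0.0008  0.0011]
-0.022 [ 2.1 -0.   2.5] [ 0.0011 -0.0008  0.0011]
-0.02 [ 3.3 -0.   4. ] [ 0.0011 -0.0008  0.0011]
-0.016 [ 5.9 -0.   7.1] [ 0.0011 -0.0008  0.0011]
bookend_top scene [array([ 0.    , -0.0216,  0.106 ])]
bookend_top top [array([-0.0038, -0.0222,  0.106 ])]
diary_center scene [array([0.0017, 0.0009, 0.09  ]), array([ 0.1288, -0.3154,  0.09  ])]
diary_center top [array([-0.0012,  0.0048,  0.09  ])]
book_b_center scene [array([-0.1311,  0.0762,  0.089 ]), array([ 0.1283, -0.3194,  0.089 ])]
book_b_center top [array([-0.1506,  0.0735,  0.089 ]), array([-0.0022,  0.0328,  0.089 ])]
```

arm_command(
  steps=[
    [0.6, 0, 0.8, 0, 0, 0, 0],
    [1.2, 0, 1.6, 0, 0, 0, 0],
    [1.8, 0, 2.3, 0, 0, 0, 0],
    [2.4, 0, 3, 0, 0, 0, 0],
    [2.4, 0, 3, 0, 0, 0, 0],
  ],
)

```text
time_s: 17.0
position: [0.5239, 0.065, 0.1916]
orientation: [0.548, 0.722, 0.256, -0.335]
force: [-1.5, -16.4, 0.7]
grip_width: -0.001
grasp_force: 8.1
```

arm_command(
  steps=[
    [0.6, 0, 0.8, 0, 0, 0, 0],
    [1.0, 0, 1.2, 0, 0, 0, 0],
    [1.0, 0, 1.2, 0, 0, 0, 0],
  ],
)

```text
time_s: 17.38
position: [0.5238, 0.0655, 0.1919]
orientation: [0.548, 0.723, 0.256, -0.334]
force: [-0.8, -31.8, 4.3]
grip_width: 0.001
grasp_force: 14.9
```

The force rises sharply, so the row is snug. I'll back off.

arm_command(
  steps=[
    [-2, 0, -2.5, 0, 0, 0, 0],
    [-8, 0, -12, 0, 0, 0, 0],
    [-14, 0, -30, 0, 0, 0, 0],
    [-10, 0, -60, 0, 0, 0, 0],
    [-5, 0, -100, 0, 0, 0, 0],
    [-5, 0, -150, 0, 0, 0, 0],
    [-5, 0, -190, 0, 0, 0, 0],
    [-5, 0, -190, 0, 0, 0, 0],
  ],
)

```text
time_s: 18.38
position: [0.5635, -0.0783, 0.3119]
orientation: [0.549, 0.722, 0.257, -0.334]
force: [-0.5, 1.0, -0.6]
grip_width: 0.001
grasp_force: 0.0
```

```bash
python3 v.py; python3 - <<'E'
from b import *
C={n:cams.camera(n) for n in('scene','top')}
ims=[]
for n,(r,q) in dict(scene=(190,325),top=(165,165)).items():
    a=cv2.resize(C[n]['color'][r:r+130,q:q+130],None,fx=3.07,fy=4,interpolation=cv2.INTER_CUBIC)[:,:,::-1]
    ims.append(np.clip(a*1.4,0,255).astype(np.uint8))
cv2.imwrite('pics/s6.png',np.hstack(ims))
E
```

```text
bookend_top scene [array([-0.0052, -0.0121,  0.106 ])]
bookend_top top [array([-0.0042, -0.0142,  0.106 ])]
diary_center scene [array([-0.0007,  0.0115,  0.09  ]), array([-0.0354, -0.1696,  0.09  ])]
diary_center top [array([0.0038, 0.0021, 0.09  ])]
book_b_center scene [array([-0.1291,  0.075 ,  0.089 ])]
book_b_center top [array([0.005 , 0.0279, 0.089 ]), array([-0.1511,  0.0725,  0.089 ])]
```

View pics/s6.png

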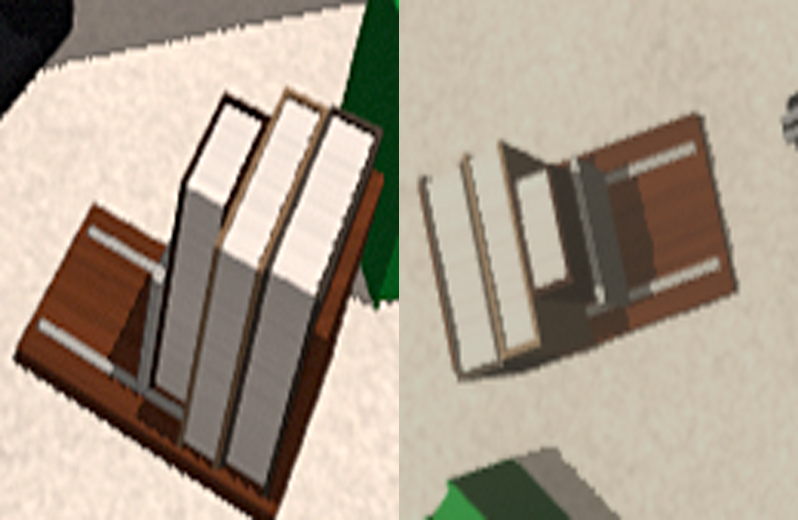

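The row looks snug: diary and books are parallel and upright, and the plate is against the diary. I'll check for gaps numerically with rectified brightness profiles.

```bash
python3 - <<'E'
from b import *
A=R.from_euler('z',RW); c=cams.camera('top'); g=c['color'].astype(np.float32)
s=sensors.sense();print(s['time_s'])
for z,lo,hi in((.106,-26,-2),(.165,-14,80)):
    print('z',z)
    for xs in((-32,-15),(-10,10),(15,32)):
        ys=np.arange(lo,hi,1.); X=np.linspace(xs[0],xs[1],15)
        P=A.apply(np.array([[x/1000,y/1000,z] for y in ys for x in X]))+[RX,RY,0]
        uv=proj(c,P).astype(np.float32).reshape(len(ys),-1,2)
        v=cv2.remap(g,uv[...,0],uv[...,1],cv2.INTER_LINEAR).mean(2).mean(1)
        print(xs,lo,v.astype(int).tolist())
E
```

```text
18.925
z 0.106
(-32, -15) -26 [49, 49, 49, 49, 49, 49, 49, 49, 51, 58, 67, 72, 74, 74, 67, 54, 44, 38, 35, 35, 35, 35, 35, 35]
(-10, 10) -26 [49, 49, 49, 49, 49, 49, 49, 49, 52, 58, 65, 68, 68, 66, 59, 48, 41, 37, 36, 35, 35, 35, 36, 36]
(15, 32) -26 [50, 50, 50, 50, 50, 50, 50, 50, 54, 63, 68, 69, 69, 66, 57, 47, 40, 38, 37, 36, 36, 36, 36, 36]
z 0.165
(-32, -15) -14 [35, 35, 37, 40, 44, 54, 71, 86, 96, 100, 100, 99, 98, 97, 97, 97, 98, 99, 100, 100, 99, 99, 99, 100, 100, 98, 91, 78, 63, 55, 58, 71, 87, 104, 121, 132, 136, 138, 138, 138, 138, 138, 138, 138, 138, 138, 138, 138, 138, 138, 134, 120, 97, 83, 82, 86, 83, 76, 76, 92, 113, 129, 136, 137, 138, 138, 138, 138, 138, 138, 138, 138, 138, 138, 138, 138, 138, 138, 138, 137, 129, 108, 84, 68, 62, 63, 65, 77, 101, 124, 135, 137, 137, 137]
(-10, 10) -14 [36, 36, 38, 42, 48, 66, 96, 122, 134, 137, 138, 138, 138, 138, 138, 138, 138, 138, 138, 138, 138, 138, 138, 138, 138, 136, 122, 96, 70, 58, 59, 71, 88, 107, 124, 134, 137, 138, 138, 139, 139, 138, 138, 139, 139, 139, 139, 139, 139, 138, 136, 123, 99, 84, 84, 86, 81, 74, 78, 97, 120, 132, 137, 138, 139, 139, 139, 138, 138, 138, 138, 139, 139, 139, 139, 139, 139, 139, 139, 139, 133, 112, 86, 69, 63, 62, 65, 80, 106, 125, 133, 135, 135, 135]
(15, 32) -14 [47, 45, 45, 47, 54, 71, 96, 114, 120, 122, 123, 123, 123, 123, 123, 123, 123, 123, 123, 124, 124, 125, 123, 122, 120, 107, 86, 67, 55, 53, 61, 76, 94, 112, 127, 136, 138, 139, 139, 139, 139, 139, 139, 139, 139, 139, 139, 139, 139, 139, 136, 123, 101, 87, 87, 85, 79, 73, 81, 103, 124, 135, 138, 139, 139, 139, 139, 139, 139, 139, 139, 139, 139, 139, 139, 139, 139, 139, 139, 139, 136, 120, 93, 74, 66, 63, 66, 85, 112, 128, 134, 135, 136, 136]
```

The spacing matches touching thicknesses: plate face at −11.5 mm against diary face at −11.6 mm, then the diary, book b and book a with no gaps. I'll hand it in.

```bash
python3 -c "
from h import *
print(ticket.sign_off())"
```

```text
the job is handed in; nothing more can be done
None
```

The diary stands upright on a short end in the rack, pushed snug against the two standing books by the bookend, with no gap measurable in the camera images, and the job was handed in at about 19 s (no verdict was returned).

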